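Seat the inspection cover under its retaining lip

TASK

Close the open grey housing with the larger of the two round covers. Holding it by its grip, tilt it so that its edge goes into the round recess first, underneath the dark steel retaining lip, then level it so that it lies flat on the recess floor, and let go. Leave the smaller cover where it is.

Things in the scene. Friction and masses are not known exactly. Their poses are not given: they have to be found in the camera images.
- cover: The larger loose round cover: flat pale aluminium disc, 84 mm diameter, 6 mm thick, with a black upright cylindrical grip (26 mm diameter) in the middle of its upper face; 49 mm high in all, 0.11 to 0.23 kg. It lies flat on the bench, grip up. Origin: centre of the underside; z up along the grip. Alike all round: its x and y do not matter.
- small_cover: The wrong cover, to be left alone: same shape, same 26 mm grip and 49 mm height, but its disc is only 56 mm in diameter. Origin: centre of the underside, z up along the grip. The two covers may be in either of two places.
- seat (a point): Centre of the recess floor in the fixed grey housing (block 136 x 136 mm, 36 mm high, low ears on its y sides). The round recess, 100 mm diameter, goes 14 mm down from the top face to a flat floor 22 mm above the bench, with a 59 mm bore in its middle. z up; -x points to the lip (roughly to the robot, turned up to 30 degrees); y runs along the lip's edge.
- lip (a point): Middle of the lip's free edge, at its underside: 30 mm from the recess centre, 14 mm above the floor; axes as seat. The flat dark steel lip (52 mm along y, 4 mm thick, 3 mm screw heads) roofs the recess from here out to its -x wall, so the cover cannot drop in level; tilted 15 to 20 degrees, lip-side edge low, it goes under and can then be levelled.
Things that resemble listed ones, but are neither listed nor needed, are in the scene too. Leave any blue look-alike of the cover alone.

How it is judged (in metres and radians):
On the way:
1. the larger cover is tilted with its low edge in the recess (angle between cover's own z axis and vertical between 0.07 and 0.8 rad and horizontal distance between cover and seat below 0.035 m and z of cover in the frame of seat below 0.028 m), for 0.05 s.
At the end, for the whole second after the job is handed in: The larger cover lies flat (within 3 degrees) and still on the recess floor (height within 3 mm), its centre within 14 mm of the recess centre and so with its edge under the lip, grip up; the smaller cover is within 30 mm of where it started (angle between cover's own z axis and vertical below 0.05 rad and horizontal distance between cover and seat below 0.014 m and z of cover in the frame of seat between -0.003 and 0.003 m and linear speed of cover below 0.02 m/s and distance of small_cover from where it was at the start of the episode below 0.03 m); the robot touches nothing.
It fails at once if the smaller cover is moved by more than 30 mm (distance of small_cover from where it was at the start of the episode above 0.03 m).
It also fails if it takes over 35 s, if anything falls off the work surface, if the arm or the gripper's body presses on something with over 40 N, if the wrist force passes 120 N, or if a joint passes its speed limit or range.

ROBOT

A 6-joint arm with a two-finger parallel gripper is mounted at the origin on a cart in front of the work surface, level with it; the furniture and walls round the work are solid. World frame = base frame: x ahead of the robot, y to its left, z up, the work surface at z = 0. Lengths are in mm, angles in rad, forces in N, time in s.
With the tool pointing down it reaches from about 325 to 925 mm from the base axis. Payload 3.1 kg.
Tool frame: the origin (TCP) lies on the mounting face of the last link; the fingertips stand 173 mm ahead of it and the grasp point (between the pads) lies 155 mm ahead of it; z points along the fingers, y is the line along which they close (so a half turn about z gives the same grasp; the last joint's range is limited). The gripper opens to 85 mm and grips with 20 to 120 N. Pads are 22 mm wide; open, the fingers measure 114 mm over their backs; the gripper's body (76 mm by 85 mm) begins 54 mm behind the grasp point. The pads swing forward as they close: fully open they stand 13 mm farther back than shut.
Start: joints at [1.039, 0.217, 1.613, -0, 1.311, -0.112], TCP at [254.72, 570.753, 404.7] pointing down, gripper open.
Joint ranges: [-2.75, 2.75], [-0.78, 2.1], [0.31, 2.55], [-1.13, 4.27], [0.13, 2.63], [-2.58, 2.58]. Speed limits (rad/s): [2.79, 2.79, 3.14, 3.14, 3.14, 3.14].

INTERFACE

Orientations are given as a rotation vector (axis times angle).
In Python, from rig import bot, claw, kinematics, telemetry, vision gives the robot as it stands. Calls block until the motion is done:
- bot.move_to(position, orientation): joint-space move of the TCP to a pose.
- bot.move_l(position, speed=150, orientation=None, f_stop=None): straight line of the TCP; orientation=None keeps the orientation; speed is the mean speed in mm/s. With f_stop (N) it stops when the force on the tool has changed by that much, and returns True; else False.
- bot.movej(angles): joint-space move.
- claw.command_gripper(opening, force=None): finger opening in mm; force is the grip in N (None keeps the last); returns when the fingers have stopped.
- bot.dwell(seconds).
- kinematics.solve_ik(position, orientation): joint angles nearest the present ones, or None.
- telemetry.sense(): the state.
- vision.get_image(name): name is "scene" or "side" or "wrist"; returns a dict with "img" (384x512x3 uint8, red, green, blue), "camera_matrix" (3x3 intrinsics, pixels), "k1" (the pictures are not rectified: a ray, as slopes to the right and down, at radius r is drawn at 1 + k1 r^2 times it, then the intrinsics apply), "R" (3x3) and "t" (3): a world point X has camera coordinates R X + t. Camera axes: x right, y down, z forward; pixel columns grow to the right and rows downward; lengths in mm; the calibration is good to about 2 mm. A picture is of the moment at which its call begins. There is no depth.
A pose or a line that the arm cannot do raises bot.MotionError and nothing moves.
- bot.hand_in(): hands the job in; it is judged then, once.
The state is a dict: "clock": time; "joint_pos": joint angles; "dq": joint speeds; "tau": joint torques, N m; "tcp_pos": TCP position; "ee_rot": TCP orientation; "contact_force": force on the tool from outside, world axes, zero at the start; "wrist_torque": the same for the moment, N m; "width": finger opening in mm; "gripper_force": force on a finger pad.
Only numpy, scipy, OpenCV 4.12 (cv2) and the standard library are available. Lean on these libraries where they do the work, as an engineer would, in place of code of your own. Each camera call takes 0.05 s, during which the arm holds its last target. There are 200 camera calls.

## Working session

There is one attempt and no reset: what is moved stays moved. The work goes in short steps, each a Python script; the robot and the scene stay as the last script left them, time stands still between calls to the robot, and variables do not carry over. Pictures are saved under pics/ and viewed, at most 10 in all, crops included, and the job is handed in when it is done.

```bash
ls; mkdir -p pics; python3 - <<'E'
from rig import bot, claw, kinematics, telemetry, vision
import cv2,numpy as np
ims=[]
for n in("scene","side"):
    d=vision.get_image(n);cv2.imwrite(f"pics/{n}0.png",d["img"][:,:,::-1]);print(n,d["camera_matrix"],d["k1"],d["R"],d["t"], -d["R"].T@d["t"])
    np.savez(f"pics/{n}0.npz",**d)
s=telemetry.sense();print(s["clock"],s["ee_rot"],s["tcp_pos"],s["width"])
E
```

```text
pics
scene [[391.17955508   0.         254.26071204]
 [  0.         391.17955508 192.7410417 ]
 [  0.           0.           1.        ]] -0.10526780201071623 [[-0.51034241 -0.85996417 -0.00349863]
 [-0.51258227  0.30745158 -0.80170627]
 [ 0.69051433 -0.40735137 -0.59770798]] [357.31281401 283.79094841 542.23752487] [-46.60468663 440.90544242 552.86678038]
side [[399.36362778   0.         261.57626478]
 [  0.         399.36362778 190.07730942]
 [  0.           0.           1.        ]] 0.0039771275532733295 [[-0.99987157  0.00348491  0.01564283]
 [-0.00932467  0.66734247 -0.74469261]
 [-0.01303431 -0.74474283 -0.66722427]] [545.14019637 -14.18876346 951.10452138] [557.33486845 715.89727304 615.50621779]
0.1 [-0.65446933 -3.07194747  0.00329296] [254.52353349 570.42029767 403.48525231] 85.18602668344465
```

View pics/scene0.png

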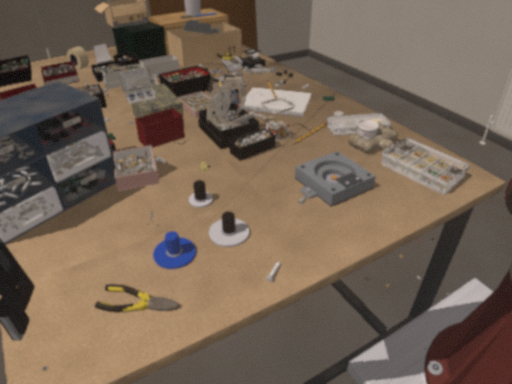

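View pics/side0.png

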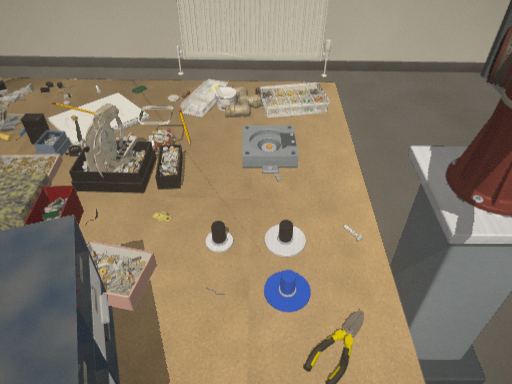

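Scene: larger cover at (229,232), small cover at (200,196), housing at (334,177). Side: larger at (285,238), small at (219,240), housing at (270,146). Next I'll compute positions and hover with the wrist camera.

```bash
cat > h.py <<'E'
import numpy as np, cv2
from scipy.spatial.transform import Rotation as Ro
def ray(d,uv):
    K=d["camera_matrix"];k=float(d["k1"])
    n=cv2.undistortPoints(np.array(uv,float).reshape(-1,1,2),K,np.array([k,0,0,0,0.]))[:,0]
    R=d["R"];return -R.T@d["t"], np.c_[n,np.ones(len(n))]@R
def on_plane(d,uv,z):
    c,r=ray(d,uv);return c+r*((z-c[2])/r[:,2])[:,None]
def tri(cr):
    A=0;b=0
    for c,r in cr:
        r=r/np.linalg.norm(r);P=np.eye(3)-np.outer(r,r);A=A+P;b=b+P@c
    return np.linalg.solve(A,b)
def fitcircle(p):
    A=np.c_[2*p,np.ones(len(p))];s=np.linalg.lstsq(A,(p**2).sum(1),rcond=None)[0]
    return s[:2],np.sqrt(s[2]+s[:2]@s[:2])
def disc(d,seed,z=6,win=45):
    """circle fit in world plane to hull of the whitish blob near a pixel"""
    img=d["img"].astype(int);m=((img.min(2)>150)&(np.ptp(img,axis=2)<40)).astype(np.uint8)
    w=np.zeros_like(m);x,y=seed;w[max(0,y-win):y+win,max(0,x-win):x+win]=1
    n,l,st,ce=cv2.connectedComponentsWithStats(m*w)
    i=1+np.argmax(st[1:,4]);c=cv2.findContours((l==i).astype(np.uint8),0,1)[0][0]
    h=cv2.convexHull(c)[:,0]+0.0
    return fitcircle(on_plane(d,h,z)[:,:2]),st[i]
E
python3 - <<'E'
from h import *
for n,a,b,hs in(("scene",(229,236),(200,200),(334,177)),("side",(285,240),(219,242),(270,146))):
    d=dict(np.load(f"pics/{n}0.npz"))
    for s in(a,b):
        try: print(n,disc(d,s,6,28))
        except Exception as e: print(e,d["img"][s[1]-3:s[1]+14:3,s[0]+10])
    print(n,on_plane(d,[hs],30))
    x,y=hs
    cv2.imwrite(f"pics/{n}_h.png",cv2.resize(d["img"][y-38:y+38,x-50:x+50,::-1],None,fx=4,fy=4,interpolation=2))
a=np.vstack([cv2.imread("pics/scene_h.png"),cv2.imread("pics/side_h.png")]);cv2.imwrite("pics/hh.png",cv2.resize(a,None,fx=.98,fy=.98))
E
```

```text
scene ((array([498.30643479, 182.72755957]), np.float64(39.82937712495276)), array([209, 221,  40,  24, 461], dtype=int32))
scene ((array([630.73694154, 187.73573405]), np.float64(25.357889080087972)), array([189, 194,  22,  12, 104], dtype=int32))
scene [[ 513.86990534 -109.55483419   30.        ]]
side ((array([499.79185226, 183.08838117]), np.float64(42.24119030824679)), array([265, 224,  41,  33, 808], dtype=int32))
side ((array([631.65910188, 187.88914381]), np.float64(27.99747793671666)), array([205, 233,  28,  19, 291], dtype=int32))
side [[ 524.1953312  -103.53990262   30.        ]]
```

View pics/hh.png

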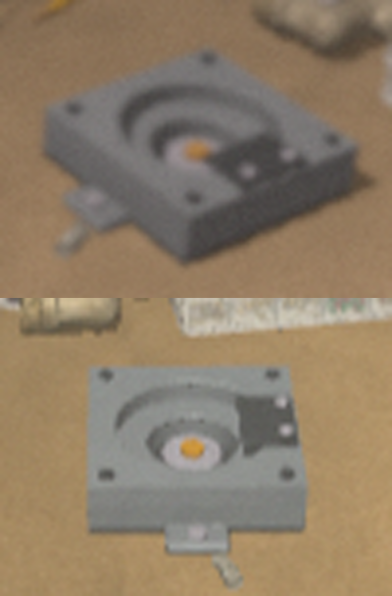

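The crops show the dark lip on the housing's -x (robot) side, with the housing turned only slightly. Next: wrist views above the cover and the housing.

```bash
cat >> h.py <<'E'
def Rtool(psi,tilt=0):
    """seat yaw psi; tilt leans the cover's axis toward seat -x"""
    S=Ro.from_euler("z",psi).as_matrix()@Ro.from_euler("y",-tilt).as_matrix()
    return S, (S@np.diag([-1.,1,-1]))
def rv(R): return Ro.from_matrix(R).as_rotvec()
E
python3 - <<'E'
from rig import bot, claw, kinematics, telemetry, vision
from h import *
o=rv(Rtool(0)[1])
def bothq(p):
    for ps in(0,np.pi): print(ps,kinematics.solve_ik(p,rv(Rtool(ps)[1])))
bothq([500,183,380]);bothq([520,-105,380])
ims=[]
for n,p in(("wc",[470,183,330]),("wh",[500,-105,350])):
    bot.move_to(p,o); d=vision.get_image("wrist");np.savez(f"pics/{n}.npz",**d);ims.append(d["img"][:,:,::-1])
    print(n,-d["R"].T@d["t"],telemetry.sense()["tcp_pos"],telemetry.sense()["clock"])
cv2.imwrite("pics/w.png",cv2.resize(np.hstack(ims),(800,300)))
cv2.imwrite("pics/wh.png",cv2.resize(ims[1],(800,600),interpolation=2))
E
```

```text
0 [ 2.19004304e-01  4.27798040e-02  1.85521829e+00 -4.44089210e-16
  1.24359456e+00 -1.35179202e+00]
3.141592653589793 [ 2.19004304e-01  4.27798040e-02  1.85521829e+00 -4.44089210e-16
  1.24359456e+00  1.78980063e+00]
0 [-0.33158215  0.03854674  1.85960521  0.          1.2434407  -1.90237848]
3.141592653589793 [-3.31582151e-01  3.85467384e-02  1.85960521e+00 -4.44089210e-16
  1.24344070e+00  1.23921418e+00]
wc [400.11479831 183.82527882 299.61076521] [470.01683478 183.73245639 330.31009118] 1.8
wh [ 430.05544354 -103.83362745  319.15712004] [ 500.06759737 -103.75151767  349.76716623] 2.9667
```

View pics/w.png

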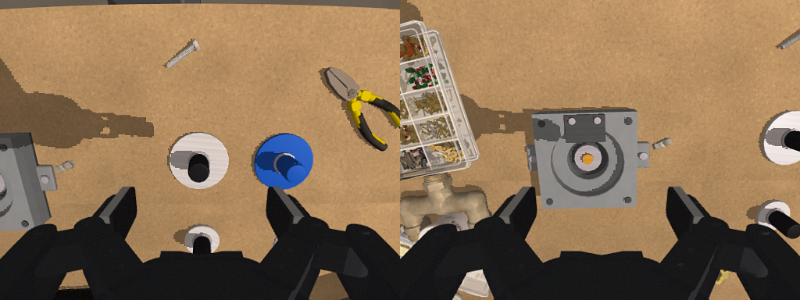

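View pics/wh.png

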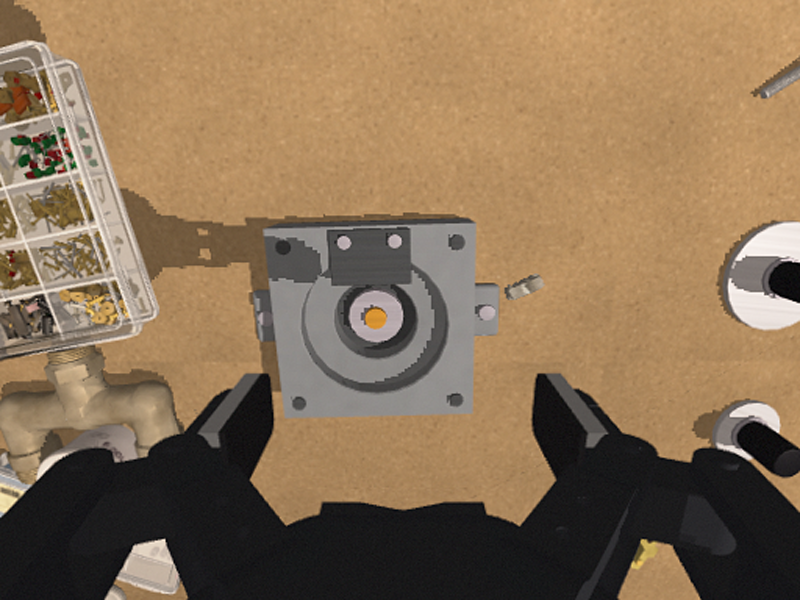

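Wrist view (800x600): housing top face corners at about (264,229), (474,222), (472,413), (283,416), holes near its corners, lip at (370,256) at the top (robot side), recess rim from 302 to 447 in x. Now converting to world.

```bash
python3 - <<'E'
from h import *
d=dict(np.load("pics/wh.npz"));f=512/800
P=lambda uv,z:on_plane(d,(np.array(uv)+.5)*f-.5,z)[:,:2].round(1)
print("holes",P([(283,247),(456,242),(456,400),(299,403)],36).tolist())
print("corners",P([(264,229),(474,222),(472,413),(283,416)],36).tolist())
rim=P([(302,320),(447,320),(374,392),(320,368),(430,366),(308,345),(441,346)],36.);print("rim",fitcircle(rim))
print("lip edge",P([(330,284),(410,283)],40).tolist(), "screws",P([(344,242),(395,241)],43).tolist())
print("bore plug?",P([(375,318)],22))
c=dict(np.load("pics/wc.npz"));print(disc(c,(254,206),6,48))
E
```

```text
holes [[473.3, -181.0], [470.2, -69.3], [583.2, -65.5], [585.6, -178.0]]
corners [[461.7, -192.4], [457.5, -58.2], [593.7, -53.6], [596.2, -190.4]]
rim (array([ 527.53826415, -122.98056966]), np.float64(48.68603564288427))
lip edge [[497.0, -150.9], [496.4, -98.8]] screws [[469.2, -140.4], [468.6, -108.4]]
bore plug? [[ 526.1 -123.2]]
((array([499.19391236, 180.4946432 ]), np.float64(41.39034938085192)), array([ 217,  170,   76,   72, 2827], dtype=int32))
```

```bash
python3 - <<'E'
from rig import bot, claw, kinematics, telemetry, vision
from h import *
o=rv(Rtool(0.025)[1])
bot.move_to([499.2,182,270],o); claw.command_gripper(60)
print(bot.move_l([499.2,182,190],120,o,f_stop=8))
bot.dwell(.2);print(telemetry.sense()["tcp_pos"])
claw.command_gripper(10,60); s=telemetry.sense();print(s["width"],s["gripper_force"],s["tcp_pos"])
bot.move_l([499.2,182,290],120,o);bot.dwell(.2)
s=telemetry.sense();print(s["width"],s["gripper_force"],s["contact_force"],s["clock"],s["tcp_pos"])
d=vision.get_image("wrist");a=d["img"];np.savez("pics/g.npz",**d);d=vision.get_image("side");np.savez("pics/gs.npz",**d)
cv2.imwrite("pics/g.png",cv2.resize(np.hstack([a,d["img"]])[:,:,::-1],(800,300)))
E
```

```text
False
[499.81442034 182.16740142 191.09377124]
24.280818345666976 58.9895224571228 [499.54568146 181.99870101 190.59956258]
24.490374884259275 58.8523006439209 [ 0.31237595 -0.30789035 -1.32175363] 7.0917 [498.76934128 181.90374302 288.87973401]
```

View pics/g.png

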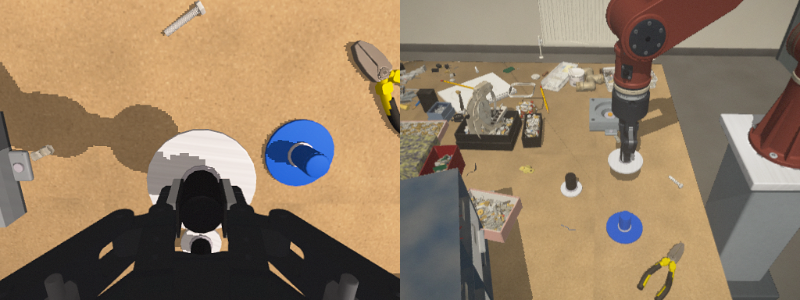

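```bash
cat >> h.py <<'E'
SEAT=np.array([527.7,-123.5,22.]);PSI=.025
def pose(xl,zl,tilt,off=(0,0),y=0.,H=190.5):
    """TCP pose with the cover's low (lip-side) bottom corner at seat-frame (xl,zl)"""
    S,R=Rtool(PSI,tilt);S0=Rtool(PSI)[0]
    c=SEAT+S0@np.array([xl,y,zl])+S@np.array([42.,0,0])
    return c+S@np.array([off[0],off[1],H]), rv(R), c
E
python3 - <<'E'
from rig import bot, claw, kinematics, telemetry, vision
from h import *
d=dict(np.load("pics/g.npz"));img=d["img"].astype(int)
m=((img.min(2)>110)&(np.ptp(img,axis=2)<25)).astype(np.uint8);m[:,:180]=0;m[:,335:]=0;m[:150]=0;m[258:]=0
l=cv2.connectedComponentsWithStats(m);i=1+np.argmax(l[2][1:,4]);cn=max(cv2.findContours((l[1]==i).astype(np.uint8),0,1)[0],key=cv2.contourArea)
h=cv2.convexHull(cn)[:,0]+0.;h=h[h[:,1]<235]
print(l[2][i],len(h)); 
for z in(104,106): print(fitcircle(on_plane(d,h,z)[:,:2]))
t=np.radians(18);a=pose(-45,1.5,t);b=pose(-45+38*np.cos(t),1.5+38*np.sin(t),t)
for p in(a,b,pose(-45,0,0)):
    print(p[0],p[2],kinematics.solve_ik(p[0],p[1]))
E
```

```text
[ 188  166  140   92 7405] 27
(array([497.61649811, 182.02301228]), np.float64(41.34759542019149))
(array([496.72468626, 182.00218406]), np.float64(40.81196987011084))
[ 463.79661127 -125.09791763  217.65498012] [ 522.64595349 -123.62637749   36.47871376] [-0.44870721  0.10338381  2.16198416  0.24886242  0.60936513 -2.22988262]
[ 499.92546568 -124.19450805  229.3976259 ] [ 558.7748079  -122.72296791   48.22135955] [-0.41360545  0.14893928  2.08023602  0.22210865  0.63817963 -2.16985398]
[ 524.70093745 -123.57499219  212.5       ] [ 524.70093745 -123.57499219   22.        ] [-3.61524328e-01  2.85779179e-01  1.93618421e+00 -4.44089210e-16
  9.19629268e-01 -1.95732065e+00]
```

```bash
python3 - <<'E'
from rig import bot, claw, kinematics, telemetry, vision
from h import *
t=np.radians(18);o=(1,0)
b=pose(-45+38*np.cos(t),1.5+38*np.sin(t),t,o)
bot.move_to(b[0]+[0,0,50],b[1]); bot.move_l(b[0]+[0,0,6],100);bot.dwell(.2)
s=telemetry.sense();print(s["clock"],s["tcp_pos"]-b[0],s["contact_force"],s["width"])
ims=[]
for n in("wrist","side"):
    d=vision.get_image(n);np.savez(f"pics/p{n}.npz",**d);ims.append(d["img"][:,:,::-1])
a=cv2.resize(ims[1][70:220,190:340],(450,450),interpolation=2)
cv2.imwrite("pics/p.png",np.hstack([cv2.resize(ims[0][:,100:400],(350,450)),a]))
E
```

```text
9.1667 [ 0.59854307 -0.1724065   7.0405843 ] [-0.23256694  0.68775396 -1.5384203 ] 24.366501542502352
```

View pics/p.png

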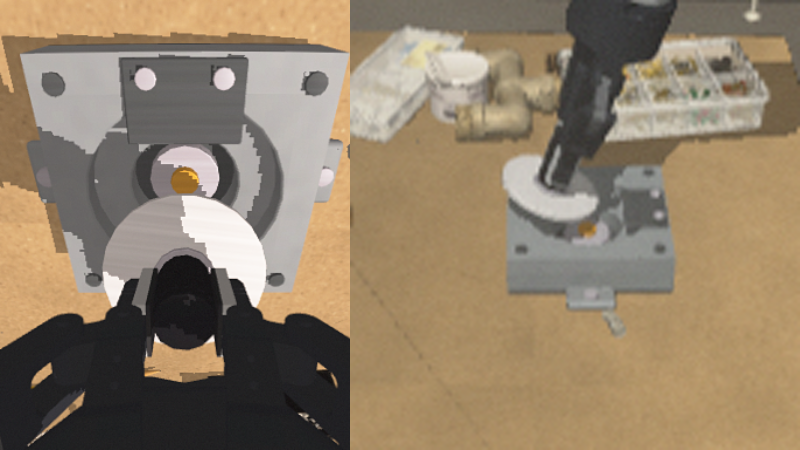

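Cover is tilted with its lip-side edge low, centred on the lip (both near column 184 in the wrist half). Sliding it under.

```bash
python3 - <<'E'
from rig import bot, claw, kinematics, telemetry, vision
from h import *
t=np.radians(18);o=(1,0);z=.7
b=pose(-45+38*np.cos(t),z+38*np.sin(t),t,o);a=pose(-45,z,t,o)
print(bot.move_l(b[0],60,b[1],f_stop=8))
print("slide",bot.move_l(a[0],50,a[1],f_stop=8));bot.dwell(.2)
s=telemetry.sense();print(s["clock"],s["tcp_pos"]-a[0],s["contact_force"],s["width"])
d=vision.get_image("wrist");e=vision.get_image("side")
i=cv2.resize(e["img"][70:220,190:340],(450,450),interpolation=2)
cv2.imwrite("pics/q.png",np.hstack([cv2.resize(d["img"][:,100:400],(350,450)),i])[:,:,::-1])
E
```

```text
False
slide False
10.6417 [ 0.34391395 -0.06706628  0.22920294] [ 0.05155791  0.36822802 -2.30800753] 24.30046825262841
```

View pics/q.png

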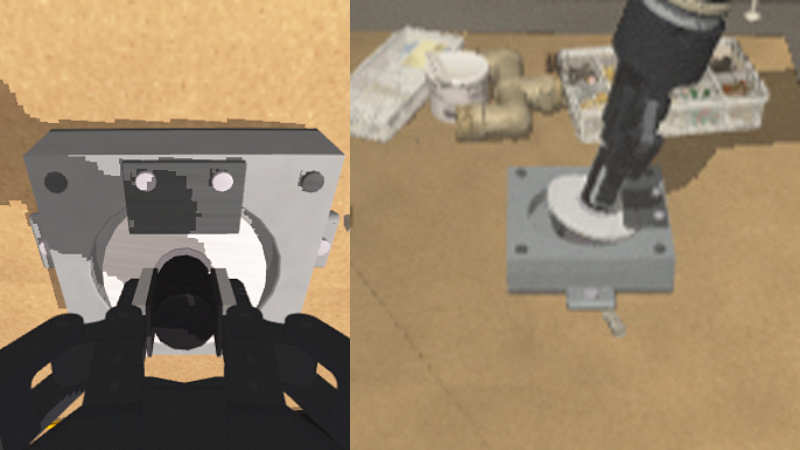

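The disc's edge is under the lip (lip edge at row 232 covers the disc) without contact. Levelling in steps, then lowering to contact.

```bash
python3 - <<'E'
from rig import bot, claw, kinematics, telemetry, vision
from h import *
o=(1,0)
for k in(15,12,9,6,3,0):
    p=pose(-45+(18-k)/18*2,.7+.3*(18-k)/18,np.radians(k),o);r=bot.move_l(p[0],60,p[1],f_stop=12)
    if r: print("contact",k);break
bot.dwell(.15);s=telemetry.sense();print(s["clock"],s["tcp_pos"]-p[0],s["contact_force"])
if not r:
    print("down",bot.move_l(p[0]-[0,0,3.5],15,p[1],f_stop=5));s=telemetry.sense();print(s["tcp_pos"]-p[0],s["contact_force"])
d=vision.get_image("wrist");e=vision.get_image("side");np.savez("pics/l.npz",**e)
i=cv2.resize(e["img"][70:220,190:340],(450,450),interpolation=2)
cv2.imwrite("pics/l.png",np.hstack([cv2.resize(d["img"][:,100:400],(350,450)),i])[:,:,::-1])
E
```

```text
12.8417 [-0.50532514  0.07034235 -0.12240765] [-0.33395162 -0.32445129 -1.29036713]
down True
[-0.14878183 -0.02563585 -0.89763296] [-0.27175158 -0.3934564   4.25140531]
```

View pics/l.png

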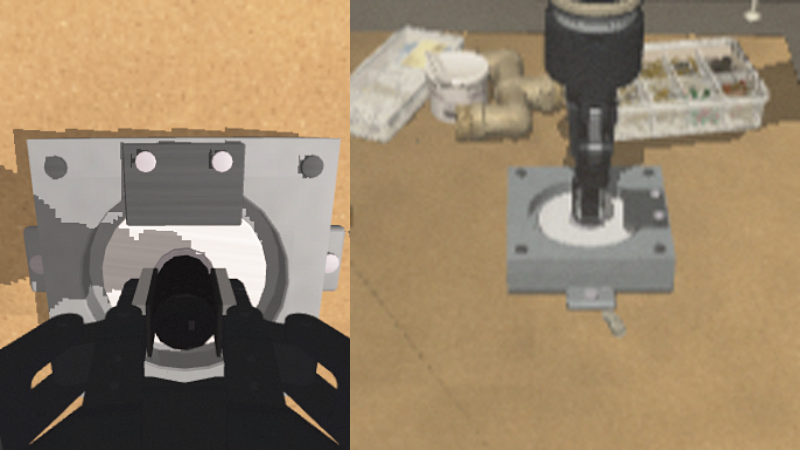

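Level, in contact with the floor at the expected height, and centred in the recess. Releasing, retreating and checking.

```bash
python3 - <<'E'
from rig import bot, claw, kinematics, telemetry, vision
from h import *
claw.command_gripper(50);bot.dwell(.2)
p=np.array(telemetry.sense()["tcp_pos"]);o=rv(Rtool(PSI)[1])
print(bot.move_l(p+[0,0,90],100,o,f_stop=10))
bot.move_l(p+[-45,0,150],150,o);bot.dwell(.3)
s=telemetry.sense();print(s["clock"],s["contact_force"])
e=vision.get_image("side");print(disc(e,(262,148),28,22));print(disc(e,(219,242),6,28))
d=vision.get_image("wrist")
i=cv2.resize(e["img"][70:220,190:340],(450,450),interpolation=2)
cv2.imwrite("pics/f.png",np.hstack([cv2.resize(d["img"][:,100:400],(350,450)),i])[:,:,::-1])
E
```

```text
False
15.7167 [ 0.01291417  0.12944659 -0.12861025]
((array([ 527.28935067, -121.42286539]), np.float64(42.19755493950523)), array([253, 134,  31,  19, 356], dtype=int32))
((array([631.7296054 , 188.00889543]), np.float64(28.05346954967918)), array([205, 233,  28,  19, 292], dtype=int32))
```

View pics/f.png

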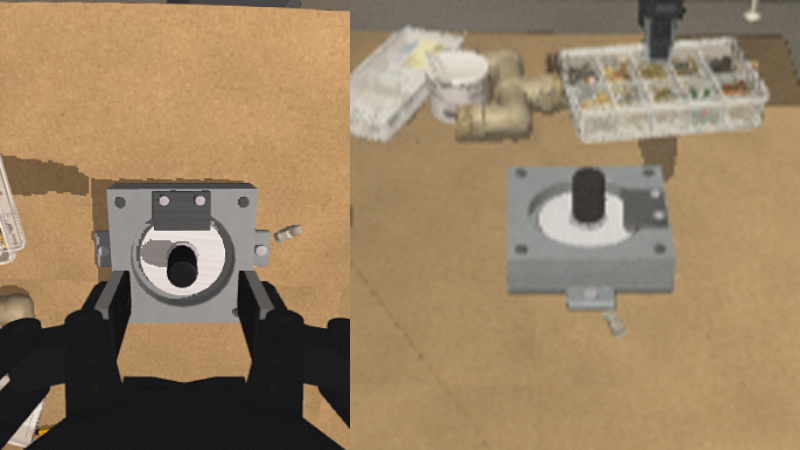

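The cover lies flat in the recess, with its edge under the lip and its centre about 2 mm from the seat. The small cover hasn't moved.

```bash
python3 -c "
from rig import bot
print(bot.hand_in())"
```

```text
the job is handed in; nothing more can be done
None
```

The larger cover lies flat in the housing recess with its edge under the lip, about 2 mm off centre by the last camera check. The small cover has not moved, and the job was handed in shortly after 15.7 s on the robot clock; no verdict came back.

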